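# Probe the power module, unclamp it and lift it off its test jig

## Task

While the power module is clamped in its test jig, touch the sprung point of the test prod first on the square test pad and then on the round test pad, and put the prod back upright in its stand. Then swing the clamp clear, lift the module straight up off its pins and finish while holding it level and still about 10 cm above its seat in the jig, so that its underside can be looked over. Leave the screwdriver, the pliers and the solder reel where they lie.

Things in the scene. Friction and masses are not known exactly. Their poses are not given: they have to be found in the camera images.
- jig_seat (a point): Seat of the module in the fixed test jig: where its plate's middle lies when seated, 44.5 mm above the bench. Jig x axis points away from the clamp, z up. Base plate 176 x 84 x 12 mm, x -105 to +71 mm; four 12 mm pillars, tops 42 mm above the bench, at x +-41, y +-19 mm; two 5 mm locating pins stand 8.5 mm out of the pillars at (-41, +19) and (+41, -19).
- module_mid (a point): Centre, half-way up, of the power module's aluminium plate, 100 (x) x 56 (y) x 5 mm, 0.2 kg, loose on the pillars, two 7 mm holes over the pins, axes as jig_seat. A green board 66 x 50 mm with parts up to 17 mm above the plate lies on its middle. Grip it across the 56 mm width at the middle of its long edges: nothing stands beside them, 30 mm is free below.
- pad_square (a point): Centre of the square test pad, bare brass 10 x 10 mm in a white printed frame, on the top of the module's board, 4 mm above the middle of the plate; in the module's axes it lies at x = -24, y = -10 mm, near the clamp. Free for 10 mm round about.
- pad_round (a point): Centre of the round test pad, bare brass 10 mm in diameter in a white printed ring, on the top of the module's board at x = +20, y = +13 mm in the module's axes. Free for 8 mm round about.
- swing_clamp (a joint): Angle of the swing clamp about its upright pivot, rad: 0 = steel tongue over the plate's end (the module cannot be lifted), growing counter-clockwise seen from above to 1.8 = fully open; the tongue is clear of the module from about 1.2 on; a quarter turn (1.57) is ample. It stays where it is left; turning it takes about 2 N at the knob.
- clamp_knob (a point): Middle of the swing clamp's black knob, 17 mm thick, 24 mm tall, upright on the arm's outer end, 32 mm from the pivot; 71.5 mm above the bench, knob top 11 mm higher, arm top 17 mm lower. At angle 0 it lies on the jig's -x side of the pivot, away from the module; opening carries it towards the jig's -y side.
- clamp_hinge (a point): Point on the clamp's upright pivot axis, level with clamp_knob; 68 mm from the module's middle on the jig's -x side.
- prod_grip (a point): Middle of the grip of the test prod, where to grasp it: a straight round pen 15 mm thick, 45 g, standing loose and upright in its stand, tip down; here 105 mm above the bench. The grip reaches 37 mm up and 35 mm down from here; then a finger guard 26 mm wide (underside 40 mm below this point) and a nose 12 mm thick. z axis: from the tip to the top end.
- prod_point (a point): Tip of the prod's thin steel sprung point (4 mm thick), on the prod's axis 99 mm below prod_grip. It gives up to 6 mm into the nose, from 0.5 N at first to 2 N.
- stand_mouth (a point): Centre of the mouth of the prod's stand, the top of a fixed black block 38 x 38 mm, 65 mm above the bench, with a steel foot 86 x 66 x 5 mm. The upright hole is 16 mm wide with a chamfered mouth and goes right down; the prod's guard rests on the mouth when it is fully home.
- screwdriver: Red-handled screwdriver, 190 mm long, 26 mm high, lying loose between the robot and the work; origin under its middle. To be left alone.
- pliers: Blue needle-nose pliers, 172 x 67 x 16 mm, lying loose to the right of the work; origin under the middle. To be left alone.
- solder_spool: White reel of solder, 54 mm across, 42 mm tall, standing loose to the left of the work; origin at its underside. To be left alone.
Mind the look-alikes: they are no part of the job. What is shaped like the part that bears stand_mouth but yellow is not meant.

How it is judged:
On the way, in this order (a step that is already met when the one before it is completed fails the run):
1. the prod's point presses on the square pad of the clamped module (distance between prod_point and pad_square below 0.006 m and contact force between prod and module above 0.2 N and value of joint swing_clamp below 0.4 rad), for 0.1 s.
2. the prod's point presses on the round pad of the clamped module (distance between prod_point and pad_round below 0.006 m and contact force between prod and module above 0.2 N and value of joint swing_clamp below 0.4 rad), for 0.1 s.
3. the prod is back home in its stand and let go (horizontal distance between prod_grip and stand_mouth below 0.012 m and z of prod_grip in the frame of stand_mouth below 0.046 m and contact force between the fingers and prod below 0.05 N), for 0.2 s.
4. the clamp is swung clear of the module (value of joint swing_clamp above 1.15 rad), for 0.1 s.
At the end, for the whole second after the job is handed in: The module is held in the fingers alone, 60 to 160 mm above its seat and within 50 mm sideways of it, level within 0.1 rad and still (under 20 mm/s and 0.15 rad/s); the clamp stands open beyond 1.15 rad; the prod stands fully home and upright in its stand (z of module_mid in the frame of jig_seat between 0.06 and 0.16 m and horizontal distance between module_mid and jig_seat below 0.05 m and angle between module_mid's own z axis and vertical below 0.1 rad and linear speed of module below 0.02 m/s and angular speed of module below 0.15 rad/s and contact force between the fingers and module above 2 N and contact force between each of jig, prod and module below 0.05 N and value of joint swing_clamp above 1.15 rad and horizontal distance between prod_grip and stand_mouth below 0.012 m and z of prod_grip in the frame of stand_mouth below 0.046 m and angle between prod_grip's own z axis and vertical below 0.2 rad); the arm keeps its last pose, push and grip.
It fails at once if the module is tipped by more than about 15 degrees (angle between module_mid's own z axis and vertical above 0.27 rad).
It fails at once if the screwdriver, the pliers or the solder reel is shifted by more than 30 mm (distance of any of screwdriver, pliers, solder_spool from where it was at the start of the episode above 0.03 m).
It also fails if it takes over 64 s, if anything falls off the work surface, if the arm or the gripper's body presses on something with over 40 N, if the wrist force passes 120 N, or if a joint passes its speed limit or range.

## Robot

A 7-joint arm with a two-finger parallel gripper is mounted at the origin on a cart in front of the work surface, level with it; the furniture and walls round the work are solid. World frame = base frame: x ahead of the robot, y to its left, z up, the work surface at z = 0. Lengths are in m, angles in rad, forces in N, time in s.
With the tool pointing down it reaches from about 0.4 to 0.85 m from the base axis. Payload 4.4 kg.
Tool frame: the origin (TCP) lies between the finger pads; the fingertips stand 25 mm ahead of it and the grasp point (between the pads) lies 6 mm ahead of it; z points along the fingers, y is the line along which they close (so a half turn about z gives the same grasp; the last joint's range is limited). The gripper opens to 94 mm and grips with 3 to 60 N. Pads are 16 mm wide; open, the fingers measure 119 mm over their backs; the gripper's body (75 mm by 177 mm) begins 78 mm behind the grasp point.
Start: joints at [1.116, 0.628, 0.038, 1.517, -0.027, 0.996, -0.02], TCP at [0.246, -0.601, 0.23] pointing down, gripper open.
Joint ranges: [-3.06, 3.06], [-0.37, 2.12], [-1.25, 1.32], [0.18, 2.47], [-1.1, 4.24], [0.23, 1.98], [-2.94, 2.94]. Speed limits (rad/s): [2.57, 2.57, 3.14, 3.14, 3.14, 3.14, 3.14].

## Interface

Orientations are given as a 3x3 rotation matrix whose columns are the frame's x, y, z axes.
In Python, from plant import r gives the robot as it stands.
- The arm moves only by the shell command python3 -m pendant 'ROWS' [FORCE]. ROWS is JSON, a list of rows, each an object of numbers: "x", "y", "z": the shift along the world's x, y, z scaled (see below); "rx", "ry", "rz": the turn, a rotation vector about the world's x, y, z scaled (see below); "fingers": the gripper's target within -1 to 1 (shut at 1, half-way at 0, fully open at -1). A call has 1 to 8 rows; each row is the pose to reach, as a shift and turn from the pose commanded when the call began, turning the shorter way round; what a row does not reach only later rows make up. The controller multiplies each number of a shift by 0.5 m and each number of a turn by 360 degrees. A row lasts 1/12 s, in which the tool goes at most 41.7 mm and 7.16 degrees, less where a joint would pass 70% of its speed; a pose out of reach is approached as far as the arm can. A call with a number of a shift or a turn outside -1 to 1 is refused whole. A call with a gripper value outside its range is refused whole. The fingers move at their own pace and stop on an object; FORCE is the grip in N (left out, the last holds). Time passes only in rows, so rows that repeat a pose let the fingers close. It gives the time, the measured TCP pose, the force, the opening and the grip force at its end, in the units of the state.
- r.get_obs(): the state, without advancing time (a new reading comes with each control period).
- r.snapshot(name): name is "scene" or "top"; returns a dict with "pixels" (420x560x3 uint8, red, green, blue), "camera_matrix" (3x3 intrinsics, pixels), "R" (3x3) and "t" (3): a world point X has camera coordinates R X + t. Camera axes: x right, y down, z forward; pixel columns grow to the right and rows downward; lengths in m; the calibration is good to about 2 mm. A picture is of the moment at which its call begins. There is no depth.
- r.job_done(): hands the job in; it is judged then, once.
The state is a dict: "t": time; "joints": joint angles; "qvel": joint speeds; "tau": joint torques, N m; "position": TCP position; "tcp_rot": TCP orientation; "contact_force": force on the tool from outside, world axes, zero at the start; "wrist_torque": the same for the moment, N m; "width": finger opening in m; "grasp_force": force on a finger pad.
Only numpy, scipy, OpenCV 4.12 (cv2) and the standard library are available. Lean on these libraries where they do the work, as an engineer would, in place of code of your own. Each camera call takes 0.05 s, during which the arm holds its last target. There are 200 camera calls.

## Working session

There is one attempt and no reset: what is moved stays moved. The work goes in short steps, Python scripts to look and compute and a shell command to move; the robot and the scene stay as the last step left them, time stands still between calls to the robot, and variables do not carry over. Pictures are saved under pics/ and viewed, at most 10 in all, crops included, and the job is handed in when it is done.

```bash
mkdir -p pics; ls; python3 - <<'E'
from plant import r
import cv2,numpy as np
for n in("scene","top"):
    s=r.snapshot(n); cv2.imwrite(f"pics/{n}0.png",s["pixels"][:,:,::-1]); print(n,s["camera_matrix"],s["R"],s["t"], -s["R"].T@s["t"])
o=r.get_obs(); print(o)
E
```

```text
pics
scene [[537.90247289   0.         285.42806973]
 [  0.         537.90247289 214.70994053]
 [  0.           0.           1.        ]] [[ 0.50349201 -0.86379889  0.01863506]
 [-0.39031082 -0.24664105 -0.88703194]
 [ 0.77081337  0.43934003 -0.46133185]] [-0.27058997  0.27880238  1.04625066] [-0.56140453 -0.62463101  0.73501783]
top [[420.02431112   0.         281.19121241]
 [  0.         420.02431112 213.77418802]
 [  0.           0.           1.        ]] [[ 1.19284217e-02 -9.99928804e-01  3.14734925e-04]
 [-9.90232583e-01 -1.18564790e-02 -1.38920319e-01]
 [ 1.38914160e-01  1.34543937e-03 -9.90303512e-01]] [-0.02628203  0.51146366  1.17679127] [ 0.34330852 -0.0217993   1.23644149]
{'t': 0.1, 'joints': array([ 1.11617841,  0.62924496,  0.03847071,  1.51823097, -0.02702836,
        0.99634464, -0.01999053]), 'qvel': array([ 3.91625529e-05, -2.39852823e-03,  8.48113599e-04, -2.37952661e-03,
        7.69343346e-04,  1.30486396e-03,  7.35305661e-04]), 'tau': array([ 2.37522509e-03, -5.50792122e+01,  1.14709731e+00, -1.87117910e+01,
       -5.21630142e-02,  1.91368104e-02,  3.90456580e-05]), 'position': array([ 0.24622354, -0.6009591 ,  0.229664  ]), 'tcp_rot': array([[ 9.25367725e-01,  3.79070104e-01, -6.55183854e-04],
       [ 3.79070670e-01, -9.25366378e-01,  1.57890972e-03],
       [-7.76763740e-06, -1.70943308e-03, -9.99998539e-01]]), 'contact_force': array([-0.02788687,  0.33416235, -0.11017513]), 'wrist_torque': array([ 0.02125741,  0.02249133, -0.0304356 ]), 'grasp_force': 0.0, 'width': 0.09415880106125135}
```

View pics/scene0.png

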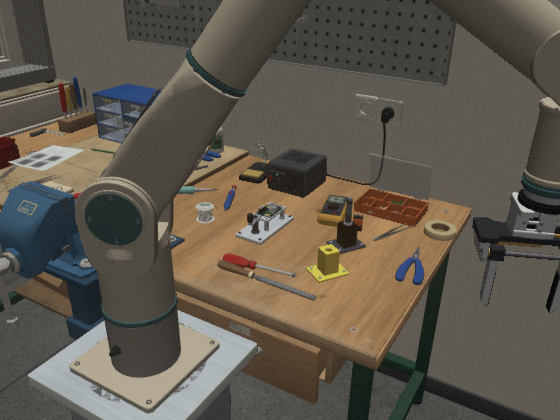

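View pics/top0.png

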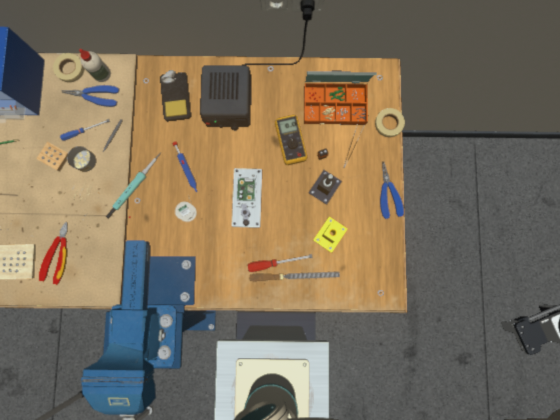

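The scene view shows the jig at about (265,222), the black stand with the prod at (348,232) and the yellow look-alike at (328,262). In the top view the jig is at (246,198), the black stand at (325,186), and the clamp is at the near end of the jig. Next I'll zoom in.

```bash
python3 - <<'E'
import cv2,numpy as np
t=cv2.imread("pics/top0.png")[160:235,220:355]; s=cv2.imread("pics/scene0.png")[190:260,225:375]
cv2.imwrite("pics/tz.png",cv2.resize(t,None,fx=5.9,fy=5.9,interpolation=cv2.INTER_CUBIC)); cv2.imwrite("pics/sz.png",cv2.resize(s,None,fx=5.3,fy=5.3,interpolation=cv2.INTER_CUBIC))
E
```

```text
(no output)
```

View pics/tz.png

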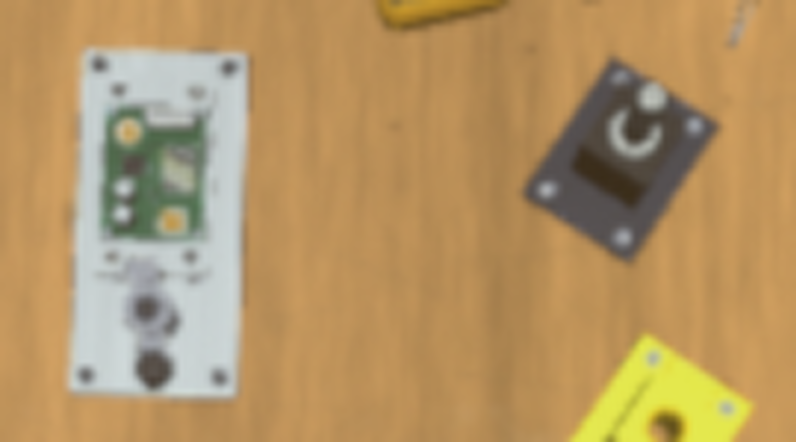

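View pics/sz.png

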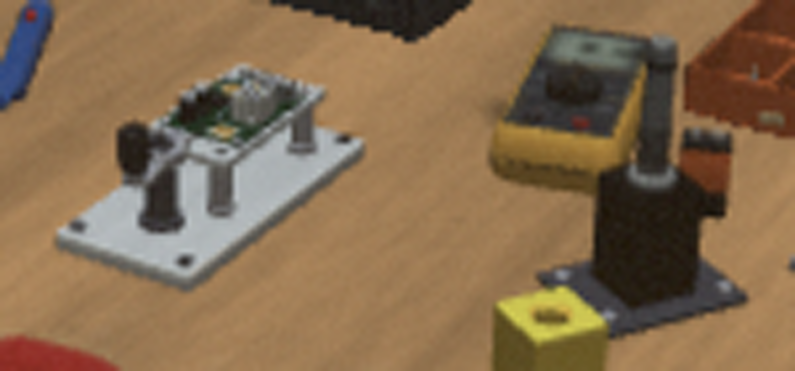

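The zoomed top view (5.9x, origin 220,160) shows the round pad at (128,131), the square pad at (171,221), the pivot at about (148,310), the knob at (153,368), the guard ring at (635,132) and the prod's top end at (652,97). Foot corners are at (613,58), (718,127), (631,262) and (525,192). The jig lies along world +x, slightly turned.

```bash
cat > h.py <<'E'
import numpy as np,cv2
from plant import r
def ray(s,u,v):
    d=s["R"].T@np.linalg.solve(s["camera_matrix"],[u,v,1.]); return -s["R"].T@s["t"],d
def plane(s,u,v,z):
    c,d=ray(s,u,v); return c+d*(z-c[2])/d[2]
def tri(*rs):
    A=0;b=0
    for c,d in rs:
        d=d/np.linalg.norm(d);P=np.eye(3)-np.outer(d,d);A=A+P;b=b+P@c
    return np.linalg.solve(A,b)
E
python3 - <<'E'
from h import *
np.set_printoptions(precision=4,suppress=True)
T=r.snapshot("top");S=r.snapshot("scene")
tz=lambda u,v:(220+(u+.5)/5.9-.5,160+(v+.5)/5.9-.5)
sz=lambda u,v:(225+(u+.5)/5.3-.5,190+(v+.5)/5.3-.5)
P=lambda u,v,z:plane(T,*tz(u,v),z)
hsv=cv2.cvtColor(T["pixels"],cv2.COLOR_RGB2HSV)
for nm,(u,v) in dict(sq=(171,221),rd=(128,131)).items():
    x,y=tz(u,v);x0,y0=int(round(x)),int(round(y))
    w=hsv[y0-3:y0+4,x0-3:x0+4]; m=((w[...,0]>10)&(w[...,0]<28)&(w[...,1]>70)&(w[...,2]>100)).astype(float)*w[...,1]
    yy,xx=np.mgrid[-3:4,-3:4]; c=(x0+(m*xx).sum()/m.sum(),y0+(m*yy).sum()/m.sum())
    print(nm,(x,y),c,P(u,v,.0485),plane(T,*c,.0485))
    
for nm,(a,b) in dict(sq=(222,132),rd=(230,88)).items(): print("scene",nm,plane(S,*sz(a,b),.0485))
cs=[P(u,v,.012) for u,v in[(83,48),(247,53),(236,397),(68,394)]]
c=np.array(cs); ctr=c.mean(0); ax=(c[0]+c[1]-c[2]-c[3])/2;ay=(c[0]+c[3]-c[1]-c[2])/2
print("plate",c,ctr,"len",np.linalg.norm(ax),np.linalg.norm(ay),"yaw",np.degrees(np.arctan2(ax[1],ax[0])),np.degrees(np.arctan2(-ay[0],ay[1])))
print("seat",ctr+.017*ax/np.linalg.norm(ax))
f=np.array([P(u,v,.005) for u,v in[(613,58),(718,127),(631,262),(525,192)]]);print("foot",f.mean(0),f[1]-f[0],f[2]-f[1])
print("guard",P(635,132,.070),"top",P(652,97,.15))
print("tri top",tri(ray(T,*tz(652,97)),ray(S,*sz(662,45))))
print("guard scene",plane(S,*sz(653,174),.068))
print("knob",P(153,368,.0825),"pivot",P(150,310,.06),"knob tri",tri(ray(T,*tz(153,368)),ray(S,*sz(134,148))))
E
```

```text
sq (248.5677966101695, 197.04237288135593) (np.float64(248.63989637305698), np.float64(196.9818652849741)) [0.5573 0.0741 0.0485] [0.5575 0.0739 0.0485]
rd (241.27966101694915, 181.78813559322035) (np.float64(241.63916083916084), np.float64(182.02237762237763)) [0.6018 0.0961 0.0485] [0.6011 0.0951 0.0485]
scene sq [0.5587 0.0741 0.0485]
scene rd [0.6045 0.0977 0.0485]
plate [[0.6524 0.1236 0.012 ]
 [0.6508 0.0405 0.012 ]
 [0.4755 0.0427 0.012 ]
 [0.476  0.1262 0.012 ]] [0.5637 0.0833 0.012 ] len 0.1758070114094435 0.08332119474038271 yaw -0.7833375846470257 -0.7217688770250008
seat [0.5807 0.083  0.012 ]
foot [ 0.5996 -0.15    0.005 ] [-0.0352 -0.0532  0.    ] [-0.0699  0.0444  0.    ]
guard [ 0.5996 -0.1496  0.07  ] top [ 0.5981 -0.1485  0.15  ]
tri top [ 0.6007 -0.1499  0.1397]
guard scene [ 0.6027 -0.1502  0.068 ]
knob [0.4811 0.0782 0.0825] pivot [0.5118 0.0822 0.06  ] knob tri [0.4827 0.0788 0.0717]
```

```bash
R='{"x":0.708,"y":0.902,"rz":-0.064,"fingers":-1}'; python3 -m pendant '[{"x":0.708,"y":0.902,"rz":-0.064,"fingers":-1},{"x":0.708,"y":0.902,"rz":-0.064,"fingers":-1},{"x":0.708,"y":0.902,"rz":-0.064,"fingers":-1},{"x":0.708,"y":0.902,"rz":-0.064,"fingers":-1},{"x":0.708,"y":0.902,"rz":-0.064,"fingers":-1},{"x":0.708,"y":0.902,"rz":-0.064,"fingers":-1},{"x":0.708,"y":0.902,"rz":-0.064,"fingers":-1},{"x":0.708,"y":0.902,"rz":-0.064,"fingers":-1}]' 20
```

```text
invalid input
```

```bash
python3 -m pendant '[{"x":0.708,"y":0.902,"z":0,"rx":0,"ry":0,"rz":-0.064,"fingers":-1}]' 20
```

```text
t: 0.28
position: [0.2637, -0.5753, 0.23]
tcp_rot: [[0.969, 0.248, -0.005], [0.248, -0.969, -0.006], [-0.007, 0.004, -1.0]]
contact_force: [-0.6, -0.1, 0.3]
width: 0.0941
grasp_force: 0.0
```

```bash
python3 -m pendant '[{"x":0.656,"y":0.836,"z":0,"rx":0,"ry":0,"rz":-0.044,"fingers":-1},{"x":0.656,"y":0.836,"z":0,"rx":0,"ry":0,"rz":-0.044,"fingers":-1},{"x":0.656,"y":0.836,"z":0,"rx":0,"ry":0,"rz":-0.044,"fingers":-1},{"x":0.656,"y":0.836,"z":0,"rx":0,"ry":0,"rz":-0.044,"fingers":-1},{"x":0.656,"y":0.836,"z":0,"rx":0,"ry":0,"rz":-0.044,"fingers":-1},{"x":0.656,"y":0.836,"z":0,"rx":0,"ry":0,"rz":-0.044,"fingers":-1},{"x":0.656,"y":0.836,"z":0,"rx":0,"ry":0,"rz":-0.044,"fingers":-1},{"x":0.656,"y":0.836,"z":0,"rx":0,"ry":0,"rz":-0.044,"fingers":-1}]'; python3 -c "
from plant import r
print(r.get_obs()['joints'])"
```

```text
t: 0.95
position: [0.4788, -0.3046, 0.2305]
tcp_rot: [[1.0, -0.013, 0.0], [-0.013, -1.0, -0.0], [0.0, 0.0, -1.0]]
contact_force: [1.3, -0.2, 0.6]
width: 0.0939
grasp_force: 0.0
[ 0.42155281  0.51230212  0.14463461  1.75556686 -0.09180246  0.88022684
 -0.97703573]
```

```bash
python3 -m pendant '[{"x":0.243,"y":0.310,"z":0,"rx":0,"ry":0,"rz":0,"fingers":-1},{"x":0.243,"y":0.310,"z":0,"rx":0,"ry":0,"rz":0,"fingers":-1},{"x":0.243,"y":0.310,"z":0,"rx":0,"ry":0,"rz":0,"fingers":-1},{"x":0.243,"y":0.310,"z":0,"rx":0,"ry":0,"rz":0,"fingers":-1},{"x":0.243,"y":0.310,"z":0,"rx":0,"ry":0,"rz":0,"fingers":-1},{"x":0.243,"y":0.310,"z":0,"rx":0,"ry":0,"rz":0,"fingers":-1},{"x":0.243,"y":0.310,"z":0,"rx":0,"ry":0,"rz":0,"fingers":-1}]'
```

```text
t: 1.53
position: [0.6003, -0.1489, 0.2299]
tcp_rot: [[1.0, -0.008, -0.0], [-0.008, -1.0, 0.001], [-0.0, -0.001, -1.0]]
contact_force: [0.3, -0.3, -0.6]
width: 0.0937
grasp_force: 0.0
```

```bash
python3 -m pendant '[{"x":0,"y":-0.002,"z":-0.08,"rx":0,"ry":0,"rz":0,"fingers":-1},{"x":0,"y":-0.002,"z":-0.16,"rx":0,"ry":0,"rz":0,"fingers":-1},{"x":0,"y":-0.002,"z":-0.238,"rx":0,"ry":0,"rz":0,"fingers":-1},{"x":0,"y":-0.002,"z":-0.238,"rx":0,"ry":0,"rz":0,"fingers":0},{"x":0,"y":-0.002,"z":-0.238,"rx":0,"ry":0,"rz":0,"fingers":0.5},{"x":0,"y":-0.002,"z":-0.238,"rx":0,"ry":0,"rz":0,"fingers":1},{"x":0,"y":-0.002,"z":-0.238,"rx":0,"ry":0,"rz":0,"fingers":1},{"x":0,"y":-0.002,"z":-0.238,"rx":0,"ry":0,"rz":0,"fingers":1}]' 20; python3 -m pendant '[{"x":0,"y":0,"z":0,"rx":0,"ry":0,"rz":0,"fingers":1},{"x":0,"y":0,"z":0,"rx":0,"ry":0,"rz":0,"fingers":1},{"x":0,"y":0,"z":0,"rx":0,"ry":0,"rz":0,"fingers":1},{"x":0,"y":0,"z":0,"rx":0,"ry":0,"rz":0,"fingers":1}]'
```

```text
t: 2.2
position: [0.601, -0.1533, 0.1142]
tcp_rot: [[1.0, -0.013, 0.005], [-0.013, -1.0, -0.001], [0.005, 0.001, -1.0]]
contact_force: [-0.7, -1.0, -0.2]
width: 0.0638
grasp_force: 0.0
t: 2.53
position: [0.5996, -0.1524, 0.1119]
tcp_rot: [[1.0, -0.013, 0.001], [-0.013, -1.0, -0.0], [0.001, 0.0, -1.0]]
contact_force: [-0.7, -0.4, -0.1]
width: 0.0372
grasp_force: 0.0
```

```bash
python3 -m pendant '[{"x":0,"y":0.004,"z":0,"rx":0,"ry":0,"rz":0,"fingers":1},{"x":0,"y":0.004,"z":0,"rx":0,"ry":0,"rz":0,"fingers":1},{"x":0,"y":0.004,"z":0,"rx":0,"ry":0,"rz":0,"fingers":1},{"x":0,"y":0.004,"z":0,"rx":0,"ry":0,"rz":0,"fingers":1},{"x":0,"y":0.004,"z":0,"rx":0,"ry":0,"rz":0,"fingers":1},{"x":0,"y":0.004,"z":0,"rx":0,"ry":0,"rz":0,"fingers":1},{"x":0,"y":0.004,"z":0,"rx":0,"ry":0,"rz":0,"fingers":1}]' 20
```

```text
t: 3.12
position: [0.5994, -0.1505, 0.1114]
tcp_rot: [[1.0, -0.013, -0.0], [-0.013, -1.0, -0.0], [-0.0, 0.0, -1.0]]
contact_force: [-0.1, 0.2, -0.7]
width: 0.0148
grasp_force: 20.0
```

```bash
python3 -m pendant '[{"x":0,"y":0,"z":0.06,"rx":0,"ry":0,"rz":0,"fingers":1},{"x":0,"y":0,"z":0.12,"rx":0,"ry":0,"rz":0,"fingers":1},{"x":0,"y":0,"z":0.18,"rx":0,"ry":0,"rz":0,"fingers":1},{"x":0,"y":0,"z":0.18,"rx":0,"ry":0,"rz":0,"fingers":1},{"x":-0.02,"y":0.08,"z":0.18,"rx":0,"ry":0,"rz":0,"fingers":1},{"x":-0.04,"y":0.16,"z":0.18,"rx":0,"ry":0,"rz":0,"fingers":1},{"x":-0.06,"y":0.24,"z":0.18,"rx":0,"ry":0,"rz":0,"fingers":1},{"x":-0.08,"y":0.32,"z":0.18,"rx":0,"ry":0,"rz":0,"fingers":1}]'
python3 -m pendant '[{"x":-0.002,"y":0.06,"z":0,"rx":0,"ry":0,"rz":0,"fingers":1},{"x":-0.005,"y":0.129,"z":0,"rx":0,"ry":0,"rz":0,"fingers":1},{"x":-0.005,"y":0.129,"z":0,"rx":0,"ry":0,"rz":0,"fingers":1},{"x":-0.005,"y":0.129,"z":0,"rx":0,"ry":0,"rz":0,"fingers":1},{"x":-0.005,"y":0.129,"z":0,"rx":0,"ry":0,"rz":0,"fingers":1},{"x":-0.005,"y":0.129,"z":0,"rx":0,"ry":0,"rz":0,"fingers":1}]'
python3 - <<'E'
from h import *
S=r.snapshot("scene");T=r.snapshot("top")
s=S["pixels"][150:240,215:315,::-1];t=T["pixels"][140:240,190:290,::-1]
a=cv2.resize(s,(440,396),interpolation=cv2.INTER_CUBIC);b=cv2.resize(t,(352,352),interpolation=cv2.INTER_CUBIC)
o=np.zeros((396,800,3),np.uint8);o[:,:440]=a;o[:352,440:792]=b
cv2.imwrite("pics/p1.png",o)
E
```

```text
t: 3.78
position: [0.5585, 0.0109, 0.2011]
tcp_rot: [[1.0, -0.014, -0.0], [-0.014, -1.0, 0.0], [-0.0, -0.0, -1.0]]
contact_force: [0.7, 0.6, -0.5]
width: 0.0145
grasp_force: 20.0
t: 4.28
position: [0.557, 0.0721, 0.2013]
tcp_rot: [[1.0, -0.015, -0.0], [-0.015, -1.0, -0.001], [-0.0, 0.001, -1.0]]
contact_force: [0.5, -0.4, -1.1]
width: 0.0145
grasp_force: 20.0
```

View pics/p1.png

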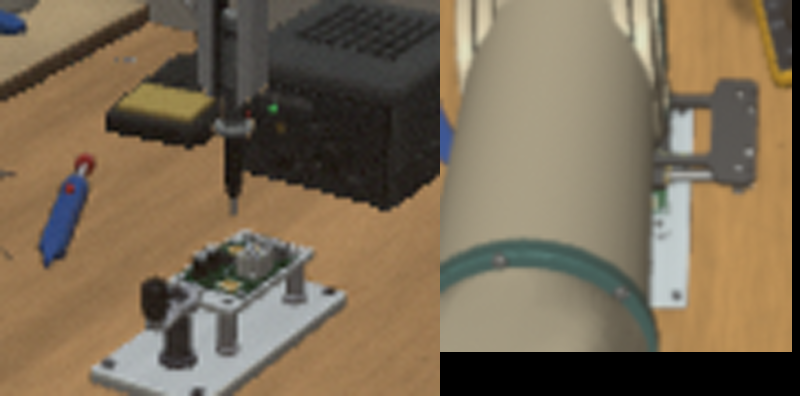

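The picture shows the prod hanging upright in the fingers with its tip at (235,213) in the scene crop, the square pad at (229,286) and the round pad at (235,252). The arm hides the jig in the top view.

```bash
python3 - <<'E'
from h import *
S=r.snapshot("scene")
z=lambda u,v:(215+(u+.5)/4.4-.5,150+(v+.5)/4.4-.5)
print("tip",plane(S,*z(234.5,213),.0963),"sq",plane(S,*z(229,286),.0485),"rd",plane(S,*z(235,252),.0485), "tip lo",plane(S,*z(234.5,216),.0963))
K=S["camera_matrix"]
def pj(X): c=S["R"]@X+S["t"];p=K@c;return p[:2]/p[2]
u=pj(np.array([.557,.0725,.0963]));print((u-[214.5,149.5])*4.4-.5)
E
```

```text
tip [0.56559612 0.07393294 0.0963    ] sq [0.55842676 0.0733352  0.0485    ] rd [0.60084721 0.09528466 0.0485    ] tip lo [0.56196125 0.07167114 0.0963    ]
[229.1184444  218.63535368]
```

```bash
python3 -m pendant '[{"x":-0.004,"y":0.003,"z":-0.04,"rx":0,"ry":0,"rz":0,"fingers":1},{"x":-0.004,"y":0.003,"z":-0.07,"rx":0,"ry":0,"rz":0,"fingers":1},{"x":-0.004,"y":0.003,"z":-0.09,"rx":0,"ry":0,"rz":0,"fingers":1},{"x":-0.004,"y":0.003,"z":-0.096,"rx":0,"ry":0,"rz":0,"fingers":1},{"x":-0.004,"y":0.003,"z":-0.1,"rx":0,"ry":0,"rz":0,"fingers":1},{"x":-0.004,"y":0.003,"z":-0.102,"rx":0,"ry":0,"rz":0,"fingers":1},{"x":-0.004,"y":0.003,"z":-0.102,"rx":0,"ry":0,"rz":0,"fingers":1},{"x":-0.004,"y":0.003,"z":-0.102,"rx":0,"ry":0,"rz":0,"fingers":1}]'
python3 - <<'E'
from h import *
S=r.snapshot("scene")
cv2.imwrite("pics/p2.png",cv2.resize(S["pixels"][170:240,225:315,::-1],None,fx=7,fy=7,interpolation=cv2.INTER_CUBIC))
print(r.get_obs()["contact_force"],r.get_obs()["position"])
E
```

```text
t: 5.1
position: [0.5553, 0.0753, 0.1511]
tcp_rot: [[1.0, -0.013, 0.001], [-0.013, -1.0, -0.0], [0.001, -0.0, -1.0]]
contact_force: [-0.1, -0.5, 1.0]
width: 0.0145
grasp_force: 20.0
[-0.42033073 -0.26593171  1.08342715] [0.55531258 0.07540328 0.15110891]
```

View pics/p2.png

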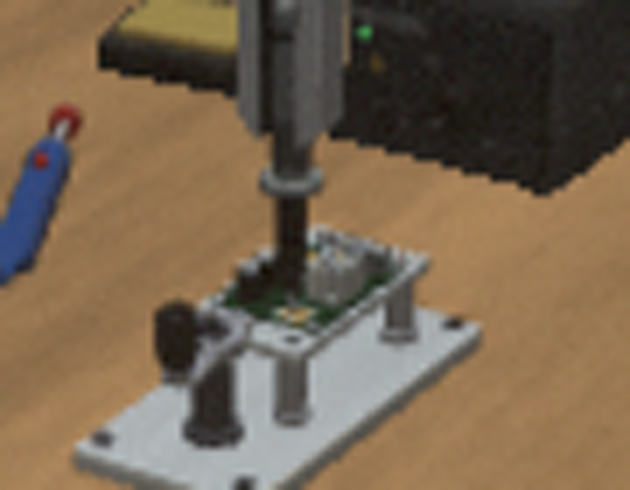

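The tip is down at about (293,300) in this crop, at the far part of the square pad, whose centre is at (293,315). I'll check the pixels.

```bash
python3 - <<'E'
from h import *
S=r.snapshot("scene")
for v in range(205,219): print(v,' '.join('%3d,%3d,%3d'%tuple(S["pixels"][v,u]) for u in range(262,272)))
def pj(X): p=S["camera_matrix"]@(S["R"]@np.array(X)+S["t"]);return p[:2]/p[2]
print(pj([.5577,.0738,.0485]),pj([.5577,.0753,.0485]),pj([.5623,.0738,.0485]),[pj([.5577+a,.0738+b,.0485]) for a in(-.005,.005) for b in (-.005,.005)])
E
```

```text
205 163,145,124 155,140,119  85, 73, 64  35, 31, 28  35, 28, 23  32, 27, 22  40, 39, 32  80, 90, 76  65, 77, 70 129,139,146
206 144,142,141 136,135,133  65, 61, 56  36, 31, 21  33, 23, 19  34, 26, 21  53, 43, 26 143,121, 75 122,118,103 136,140,142
207  70, 70, 69  68, 67, 66  39, 33, 26  36, 29, 25  32, 29, 21  37, 30, 26  65, 64, 57 150,147,134 130,130,124 100,101, 98
208  34, 28, 22  28, 23, 14  36, 27, 23  30, 30, 20  33, 28, 20  34, 27, 21  55, 52, 49 116,115,107 111,111,101 105,106,102
209  31, 22, 16  33, 25, 18  40, 32, 30  37, 29, 23  35, 29, 23  40, 34, 28  73, 70, 69 100, 98, 91  96, 93, 86  94, 93, 88
210  33, 28, 21  35, 31, 24  30, 28, 18  37, 36, 28  36, 29, 23  36, 29, 25  63, 68, 57  99, 98, 92  91, 88, 83  93, 90, 84
211  34, 36, 26  35, 36, 27  37, 44, 32  33, 39, 23  48, 43, 40  41, 42, 34  57, 64, 53 103,101, 95  90, 88, 82  96, 92, 86
212  38, 42, 31  39, 52, 35  38, 50, 32  49, 61, 44  75, 73, 69  50, 57, 46  53, 63, 48  86, 89, 79  82, 83, 76 101, 99, 93
213  37, 49, 34  41, 47, 35  38, 53, 34  47, 58, 43  79, 76, 74  80, 85, 76  66, 82, 65  53, 63, 47  53, 62,
[... 168 characters left out ...]
 81, 93, 79 102,102, 79 139,136,111 158,139, 98 136,126, 88  84, 94, 78  47, 62, 45  41, 55, 35
216 153,159,159 150,155,156 119,124,123 116,120,118  85, 89, 78  87, 83, 58  75, 84, 61 109,111,111  84, 90, 87  66, 77, 67
217 170,174,177 170,176,179 164,170,171 165,171,171 158,164,165 155,163,163 116,123,121  80, 84, 80  94, 95, 95 135,141,138
218 169,176,178 170,176,178 170,176,179 139,143,144  94, 95, 95 106,110,109 161,167,170 152,158,160 118,120,118 100,101, 97
[266.37684219 214.67478943] [265.91653446 214.54096202] [267.25845758 214.02658946] [array([266.95366622, 215.83203633]), array([263.87845271, 214.93503662]), array([268.86966554, 214.41512205]), array([265.80469601, 213.52692745])]
```

```bash
python3 -m pendant '[{"x":0,"y":0,"z":0.016,"rx":0,"ry":0,"rz":0,"fingers":1},{"x":-0.003,"y":-0.003,"z":0.016,"rx":0,"ry":0,"rz":0,"fingers":1},{"x":-0.003,"y":-0.003,"z":0.006,"rx":0,"ry":0,"rz":0,"fingers":1},{"x":-0.003,"y":-0.003,"z":0,"rx":0,"ry":0,"rz":0,"fingers":1},{"x":-0.003,"y":-0.003,"z":-0.001,"rx":0,"ry":0,"rz":0,"fingers":1},{"x":-0.003,"y":-0.003,"z":-0.001,"rx":0,"ry":0,"rz":0,"fingers":1},{"x":-0.003,"y":-0.003,"z":-0.001,"rx":0,"ry":0,"rz":0,"fingers":1},{"x":-0.003,"y":-0.003,"z":-0.001,"rx":0,"ry":0,"rz":0,"fingers":1}]'
python3 -m pendant '[{"x":0,"y":0,"z":0.05,"rx":0,"ry":0,"rz":0,"fingers":1},{"x":0,"y":0,"z":0.06,"rx":0,"ry":0,"rz":0,"fingers":1},{"x":0.045,"y":0.022,"z":0.06,"rx":0,"ry":0,"rz":0,"fingers":1},{"x":0.089,"y":0.045,"z":0.06,"rx":0,"ry":0,"rz":0,"fingers":1},{"x":0.089,"y":0.045,"z":0.06,"rx":0,"ry":0,"rz":0,"fingers":1},{"x":0.089,"y":0.045,"z":0.03,"rx":0,"ry":0,"rz":0,"fingers":1},{"x":0.089,"y":0.045,"z":0.012,"rx":0,"ry":0,"rz":0,"fingers":1},{"x":0.089,"y":0.045,"z":0.004,"rx":0,"ry":0,"rz":0,"fingers":1}]'
python3 -m pendant '[{"x":0,"y":0,"z":-0.003,"rx":0,"ry":0,"rz":0,"fingers":1},{"x":0,"y":0,"z":-0.004,"rx":0,"ry":0,"rz":0,"fingers":1},{"x":0,"y":0,"z":-0.004,"rx":0,"ry":0,"rz":0,"fingers":1},{"x":0,"y":0,"z":-0.004,"rx":0,"ry":0,"rz":0,"fingers":1}]'
python3 - <<'E'
from h import *
S=r.snapshot("scene")
cv2.imwrite("pics/p3.png",cv2.resize(S["pixels"][185:230,240:305,::-1],None,fx=12,fy=12,interpolation=cv2.INTER_NEAREST))
for v in range(200,213): print(v,' '.join('%3d,%3d,%3d'%tuple(S["pixels"][v,u]) for u in range(262,274)))
def pj(X): p=S["camera_matrix"]@(S["R"]@np.array(X)+S["t"]);return p[:2]/p[2]
print(pj([.602,.0962,.0485]))
E
```

```text
t: 5.87
position: [0.5537, 0.0741, 0.15]
tcp_rot: [[1.0, -0.013, 0.001], [-0.013, -1.0, 0.0], [0.001, -0.0, -1.0]]
contact_force: [1.3, -1.0, 1.1]
width: 0.0141
grasp_force: 20.0
t: 6.53
position: [0.5965, 0.0963, 0.1502]
tcp_rot: [[1.0, -0.013, -0.003], [-0.013, -1.0, -0.001], [-0.003, 0.001, -1.0]]
contact_force: [-0.4, -0.5, 1.8]
width: 0.0143
grasp_force: 20.0
t: 6.87
position: [0.5978, 0.0963, 0.1504]
tcp_rot: [[1.0, -0.013, 0.0], [-0.013, -1.0, -0.0], [0.0, 0.0, -1.0]]
contact_force: [-1.0, 0.8, 0.3]
width: 0.0145
grasp_force: 20.0
200 145,114, 78 148,115, 82 145,113, 77 142,109, 76  76, 59, 43  33, 25, 18  32, 25, 16  46, 35, 27 118, 92, 65 154,120, 82 155,119, 82 154,118, 80
201 144,111, 77 146,114, 80 145,112, 76 146,113, 76  82, 63, 45  34, 28, 23  30, 23, 12  44, 36, 26 125, 97, 65 159,123, 86 161,126, 85 160,125, 86
202 146,113, 75 149,117, 81 155,120, 83 155,119, 82 139,109, 74  28, 23, 20  40, 35, 31  68, 66, 62 159,151,140 166,156,141 165,136,103 158,121, 83
203 153,120, 83 152,118, 79 154,121, 81 154,120, 82 149,117, 79  33, 25, 22  36, 30, 24  64, 62, 60 114,113,112 
[... 695 characters left out ...]
, 46, 36  78, 75, 62 117,118,110 111,111, 99 109,110,104 100, 99, 97 108,110,114
209  31, 25, 20  34, 25, 22  39, 31, 27  42, 34, 32  37, 28, 26  43, 37, 33  74, 72, 71 102,100, 94  95, 94, 85  93, 91, 87  87, 84, 79  95, 93, 91
210  32, 26, 17  33, 25, 19  34, 30, 23  36, 45, 29  37, 41, 26  53, 64, 53  63, 67, 59  97, 94, 90  92, 90, 84  94, 91, 85  85, 85, 77  88, 86, 81
211  31, 33, 22  38, 39, 29  39, 44, 32  40, 52, 37  73, 82, 77  43, 53, 40  57, 62, 51 100, 98, 92  92, 88, 82  93, 92, 85  86, 83, 78  92, 89, 83
212  41, 45, 34  39, 50, 34  37, 47, 32  45, 56, 42  62, 71, 63  42, 54, 38  53, 64, 51  85, 88, 79  84, 84, 77  99, 98, 90 120,120,118  92, 89, 81
[267.96349916 206.65543124]
```

View pics/p3.png

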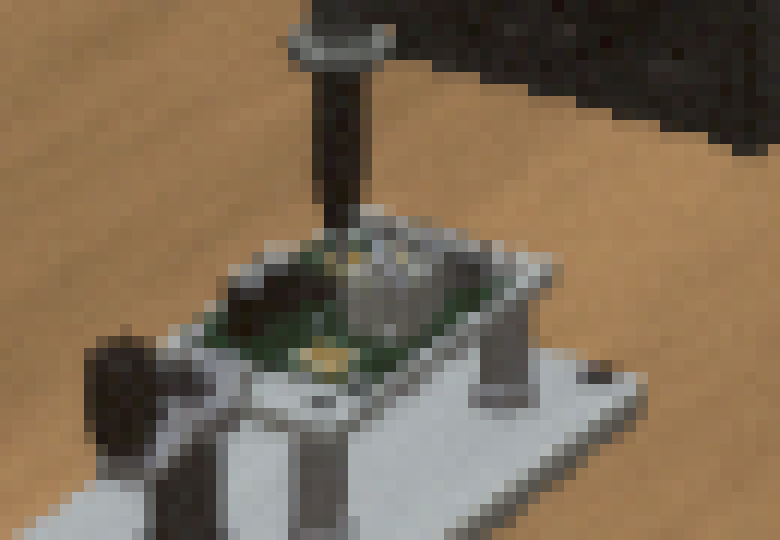

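The tip stands on the round pad, centred at about (342,255) in this crop. I'll press 1 mm deeper to confirm the force, then go back to the stand.

```bash
python3 -m pendant '[{"x":0,"y":0,"z":-0.002,"rx":0,"ry":0,"rz":0,"fingers":1},{"x":0,"y":0,"z":-0.003,"rx":0,"ry":0,"rz":0,"fingers":1},{"x":0,"y":0,"z":-0.003,"rx":0,"ry":0,"rz":0,"fingers":1},{"x":0,"y":0,"z":-0.003,"rx":0,"ry":0,"rz":0,"fingers":1}]'
python3 -m pendant '[{"x":0,"y":0,"z":0.06,"rx":0,"ry":0,"rz":0,"fingers":1},{"x":0,"y":0,"z":0.11,"rx":0,"ry":0,"rz":0,"fingers":1},{"x":0,"y":-0.08,"z":0.11,"rx":0,"ry":0,"rz":0,"fingers":1},{"x":0,"y":-0.16,"z":0.11,"rx":0,"ry":0,"rz":0,"fingers":1},{"x":0,"y":-0.24,"z":0.11,"rx":0,"ry":0,"rz":0,"fingers":1},{"x":0,"y":-0.32,"z":0.11,"rx":0,"ry":0,"rz":0,"fingers":1},{"x":0.002,"y":-0.40,"z":0.11,"rx":0,"ry":0,"rz":0,"fingers":1},{"x":0.003,"y":-0.48,"z":0.11,"rx":0,"ry":0,"rz":0,"fingers":1}]'
python3 -m pendant '[{"x":0,"y":-0.014,"z":0,"rx":0,"ry":0,"rz":0,"fingers":1},{"x":0,"y":-0.014,"z":0,"rx":0,"ry":0,"rz":0,"fingers":1},{"x":0,"y":-0.014,"z":0,"rx":0,"ry":0,"rz":0,"fingers":1},{"x":0,"y":-0.014,"z":0,"rx":0,"ry":0,"rz":0,"fingers":1}]'
```

```text
t: 7.25
position: [0.5981, 0.0964, 0.1486]
tcp_rot: [[1.0, -0.013, 0.0], [-0.013, -1.0, -0.0], [0.0, 0.0, -1.0]]
contact_force: [-0.9, -0.7, 0.9]
width: 0.0148
grasp_force: 20.0
t: 7.92
position: [0.5996, -0.1453, 0.2035]
tcp_rot: [[1.0, -0.012, 0.001], [-0.012, -1.0, -0.0], [0.001, 0.0, -1.0]]
contact_force: [0.5, 0.3, -1.3]
width: 0.015
grasp_force: 20.0
t: 8.25
position: [0.5998, -0.1478, 0.2033]
tcp_rot: [[1.0, -0.01, 0.0], [-0.01, -1.0, 0.002], [0.0, -0.002, -1.0]]
contact_force: [-0.0, 0.8, -0.7]
width: 0.0149
grasp_force: 20.0
```

```bash
python3 -m pendant '[{"x":0,"y":-0.003,"z":-0.03,"rx":0,"ry":0,"rz":0,"fingers":1},{"x":0,"y":-0.003,"z":-0.05,"rx":0,"ry":0,"rz":0,"fingers":1},{"x":0,"y":-0.003,"z":-0.07,"rx":0,"ry":0,"rz":0,"fingers":1},{"x":0,"y":-0.003,"z":-0.09,"rx":0,"ry":0,"rz":0,"fingers":1},{"x":0,"y":-0.003,"z":-0.1,"rx":0,"ry":0,"rz":0,"fingers":1},{"x":0,"y":-0.003,"z":-0.11,"rx":0,"ry":0,"rz":0,"fingers":1},{"x":0,"y":-0.003,"z":-0.11,"rx":0,"ry":0,"rz":0,"fingers":1}]'
```

```text
t: 8.83
position: [0.5988, -0.1516, 0.1473]
tcp_rot: [[1.0, -0.012, -0.002], [-0.012, -1.0, 0.0], [-0.002, -0.0, -1.0]]
contact_force: [0.2, 0.3, -1.0]
width: 0.0146
grasp_force: 20.0
```

```bash
python3 -m pendant '[{"x":0,"y":0.001,"z":-0.02,"rx":0,"ry":0,"rz":0,"fingers":1},{"x":0,"y":0.001,"z":-0.04,"rx":0,"ry":0,"rz":0,"fingers":1},{"x":0,"y":0.001,"z":-0.055,"rx":0,"ry":0,"rz":0,"fingers":1},{"x":0,"y":0.001,"z":-0.065,"rx":0,"ry":0,"rz":0,"fingers":1},{"x":0,"y":0.001,"z":-0.071,"rx":0,"ry":0,"rz":0,"fingers":1},{"x":0,"y":0.001,"z":-0.071,"rx":0,"ry":0,"rz":0,"fingers":1},{"x":0,"y":0.001,"z":-0.071,"rx":0,"ry":0,"rz":0,"fingers":1}]'
```

```text
t: 9.42
position: [0.5994, -0.1514, 0.1128]
tcp_rot: [[1.0, -0.013, -0.0], [-0.013, -1.0, 0.0], [-0.0, -0.0, -1.0]]
contact_force: [-0.6, 1.3, -0.1]
width: 0.0147
grasp_force: 20.0
```

```bash
python3 -m pendant '[{"x":0,"y":0,"z":0,"rx":0,"ry":0,"rz":0,"fingers":-0.3},{"x":0,"y":0,"z":0,"rx":0,"ry":0,"rz":0,"fingers":-0.3},{"x":0,"y":0,"z":0,"rx":0,"ry":0,"rz":0,"fingers":-0.3},{"x":0,"y":0,"z":0,"rx":0,"ry":0,"rz":0,"fingers":-0.3},{"x":0,"y":0,"z":0,"rx":0,"ry":0,"rz":0,"fingers":-0.3},{"x":0,"y":0,"z":0.06,"rx":0,"ry":0,"rz":0,"fingers":-0.3},{"x":0,"y":0,"z":0.12,"rx":0,"ry":0,"rz":0,"fingers":-0.3},{"x":0,"y":0,"z":0.18,"rx":0,"ry":0,"rz":0,"fingers":-0.3}]'
python3 - <<'E'
from h import *
S=r.snapshot("scene");T=r.snapshot("top")
o=np.zeros((400,800,3),np.uint8)
o[:,:400]=cv2.resize(S["pixels"][170:270,290:390,::-1],(400,400),interpolation=cv2.INTER_CUBIC)
o[:,400:]=cv2.resize(S["pixels"][175:255,225:305,::-1],(400,400),interpolation=cv2.INTER_CUBIC)
cv2.imwrite("pics/p4.png",o)
print(r.get_obs()["position"],r.get_obs()["width"])
E
```

```text
t: 10.08
position: [0.599, -0.1515, 0.2037]
tcp_rot: [[1.0, -0.013, -0.001], [-0.013, -1.0, 0.0], [-0.001, -0.0, -1.0]]
contact_force: [-0.2, 0.3, 0.0]
width: 0.0607
grasp_force: 0.0
[ 0.60275216 -0.15255299  0.20824151] 0.06113364613711592
```

View pics/p4.png

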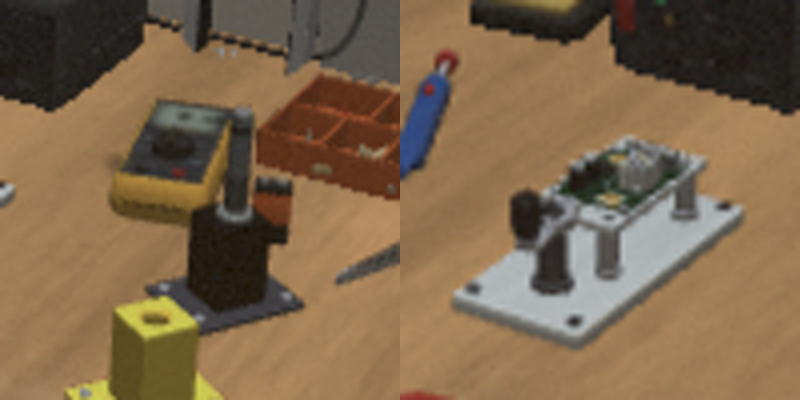

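The left crop shows the prod fully home in the black stand, with its guard on the mouth at (235,213). The right crop shows the module seated and the knob at (523,218). Next is the knob.

```bash
python3 -m pendant '[{"x":-0.035,"y":0.07,"z":0,"rx":0,"ry":0,"rz":0,"fingers":-0.3},{"x":-0.07,"y":0.14,"z":0,"rx":0,"ry":0,"rz":0,"fingers":-0.3},{"x":-0.105,"y":0.21,"z":0,"rx":0,"ry":0,"rz":0,"fingers":-0.3},{"x":-0.14,"y":0.28,"z":0,"rx":0,"ry":0,"rz":0,"fingers":-0.3},{"x":-0.175,"y":0.35,"z":0,"rx":0,"ry":0,"rz":0,"fingers":-0.3},{"x":-0.21,"y":0.42,"z":0,"rx":0,"ry":0,"rz":0,"fingers":-0.3},{"x":-0.235,"y":0.46,"z":0,"rx":0,"ry":0,"rz":0,"fingers":-0.3},{"x":-0.235,"y":0.46,"z":0,"rx":0,"ry":0,"rz":0,"fingers":-0.3}]'
python3 -m pendant '[{"x":0,"y":0,"z":-0.07,"rx":0,"ry":0,"rz":0,"fingers":-0.3},{"x":0,"y":0,"z":-0.14,"rx":0,"ry":0,"rz":0,"fingers":-0.3},{"x":0,"y":0,"z":-0.18,"rx":0,"ry":0,"rz":0,"fingers":-0.3},{"x":0,"y":0,"z":-0.18,"rx":0,"ry":0,"rz":0,"fingers":-0.3},{"x":0,"y":0,"z":-0.18,"rx":0,"ry":0,"rz":0,"fingers":-0.3}]'
```

```text
t: 10.85
position: [0.4785, 0.084, 0.2025]
tcp_rot: [[1.0, -0.004, -0.003], [-0.004, -1.0, 0.002], [-0.003, -0.002, -1.0]]
contact_force: [-0.1, 0.1, -1.0]
width: 0.0608
grasp_force: 0.0
t: 11.27
position: [0.4815, 0.0776, 0.1123]
tcp_rot: [[1.0, -0.014, -0.002], [-0.014, -1.0, -0.001], [-0.002, 0.001, -1.0]]
contact_force: [0.4, -0.1, 0.0]
width: 0.0609
grasp_force: 0.0
```

```bash
python3 -m pendant '[{"x":0,"y":0,"z":-0.04,"rx":0,"ry":0,"rz":0,"fingers":-0.3},{"x":0,"y":0,"z":-0.056,"rx":0,"ry":0,"rz":0,"fingers":-0.3},{"x":0,"y":0,"z":-0.056,"rx":0,"ry":0,"rz":0,"fingers":1},{"x":0,"y":0,"z":-0.056,"rx":0,"ry":0,"rz":0,"fingers":1},{"x":0,"y":0,"z":-0.056,"rx":0,"ry":0,"rz":0,"fingers":1},{"x":0,"y":0,"z":-0.056,"rx":0,"ry":0,"rz":0,"fingers":1},{"x":0,"y":0,"z":-0.056,"rx":0,"ry":0,"rz":0,"fingers":1},{"x":0,"y":0,"z":-0.056,"rx":0,"ry":0,"rz":0,"fingers":1}]' 10
python3 -m pendant '[{"x":0,"y":0,"z":0,"rx":0,"ry":0,"rz":0,"fingers":1},{"x":0,"y":0,"z":0,"rx":0,"ry":0,"rz":0,"fingers":1},{"x":0,"y":0,"z":0,"rx":0,"ry":0,"rz":0,"fingers":1}]'
python3 -c "
from plant import r
print(r.get_obs()['joints'])"
```

```text
t: 11.93
position: [0.4823, 0.0786, 0.0855]
tcp_rot: [[1.0, -0.013, 0.001], [-0.013, -1.0, 0.0], [0.001, -0.0, -1.0]]
contact_force: [0.1, -0.7, 0.2]
width: 0.0246
grasp_force: 0.0
t: 12.18
position: [0.4821, 0.0786, 0.0852]
tcp_rot: [[1.0, -0.013, 0.0], [-0.013, -1.0, 0.0], [0.0, -0.0, -1.0]]
contact_force: [-0.4, 0.8, 2.8]
width: 0.0165
grasp_force: 10.0
[-0.28244411  0.64077182  0.09315064  2.0890847  -0.13800066  0.41691454
 -1.66485299]
```

```bash
python3 -m pendant '[{"x":0.0016,"y":-0.0068,"z":0,"rx":0,"ry":0,"rz":0.0175,"fingers":1},{"x":0.004,"y":-0.0135,"z":0,"rx":0,"ry":0,"rz":0.035,"fingers":1},{"x":0.007,"y":-0.02,"z":0,"rx":0,"ry":0,"rz":0.0525,"fingers":1},{"x":0.011,"y":-0.026,"z":0,"rx":0,"ry":0,"rz":0.07,"fingers":1},{"x":0.015,"y":-0.031,"z":0,"rx":0,"ry":0,"rz":0.0875,"fingers":1},{"x":0.02,"y":-0.036,"z":0,"rx":0,"ry":0,"rz":0.105,"fingers":1},{"x":0.02,"y":-0.036,"z":0,"rx":0,"ry":0,"rz":0.105,"fingers":1},{"x":0.02,"y":-0.036,"z":0,"rx":0,"ry":0,"rz":0.105,"fingers":1}]'
```

```text
t: 12.85
position: [0.492, 0.0606, 0.0852]
tcp_rot: [[0.8, 0.6, 0.0], [0.6, -0.8, 0.001], [0.0, -0.0, -1.0]]
contact_force: [-0.1, 1.3, 4.0]
width: 0.0165
grasp_force: 10.0
```

```bash
python3 -m pendant '[{"x":0.0055,"y":-0.0044,"z":0,"rx":0,"ry":0,"rz":0.0175,"fingers":1},{"x":0.0114,"y":-0.0082,"z":0,"rx":0,"ry":0,"rz":0.035,"fingers":1},{"x":0.0177,"y":-0.0113,"z":0,"rx":0,"ry":0,"rz":0.0525,"fingers":1},{"x":0.0244,"y":-0.0137,"z":0,"rx":0,"ry":0,"rz":0.07,"fingers":1},{"x":0.0312,"y":-0.0153,"z":0,"rx":0,"ry":0,"rz":0.0875,"fingers":1},{"x":0.0382,"y":-0.0162,"z":0,"rx":0,"ry":0,"rz":0.105,"fingers":1},{"x":0.0382,"y":-0.0162,"z":0,"rx":0,"ry":0,"rz":0.105,"fingers":1},{"x":0.0382,"y":-0.0162,"z":0,"rx":0,"ry":0,"rz":0.105,"fingers":1}]'
```

```text
t: 13.52
position: [0.5108, 0.0527, 0.0851]
tcp_rot: [[0.263, 0.965, -0.0], [0.965, -0.263, 0.0], [0.0, -0.0, -1.0]]
contact_force: [-1.5, 1.3, 5.5]
width: 0.0166
grasp_force: 10.0
```

```bash
python3 -m pendant '[{"x":0,"y":0,"z":0,"rx":0,"ry":0,"rz":0,"fingers":0.4},{"x":0,"y":0,"z":0,"rx":0,"ry":0,"rz":0,"fingers":0.4},{"x":0,"y":0,"z":0,"rx":0,"ry":0,"rz":0,"fingers":0.4},{"x":0,"y":0,"z":0.05,"rx":0,"ry":0,"rz":0,"fingers":0.4},{"x":0,"y":0,"z":0.12,"rx":0,"ry":0,"rz":0,"fingers":0.4},{"x":0,"y":0,"z":0.19,"rx":0,"ry":0,"rz":0,"fingers":0.4},{"x":0,"y":0,"z":0.19,"rx":0,"ry":0,"rz":0,"fingers":-1}]'
python3 -m pendant '[{"x":0.141,"y":0.062,"z":0,"rx":0,"ry":0,"rz":-0.21,"fingers":-1},{"x":0.141,"y":0.062,"z":0,"rx":0,"ry":0,"rz":-0.21,"fingers":-1},{"x":0.141,"y":0.062,"z":0,"rx":0,"ry":0,"rz":-0.21,"fingers":-1},{"x":0.141,"y":0.062,"z":0,"rx":0,"ry":0,"rz":-0.21,"fingers":-1},{"x":0.141,"y":0.062,"z":0,"rx":0,"ry":0,"rz":-0.21,"fingers":-1},{"x":0.141,"y":0.062,"z":0,"rx":0,"ry":0,"rz":-0.21,"fingers":-1},{"x":0.141,"y":0.062,"z":0,"rx":0,"ry":0,"rz":-0.21,"fingers":-1},{"x":0.141,"y":0.062,"z":0,"rx":0,"ry":0,"rz":-0.21,"fingers":-1}]'
python3 -m pendant '[{"x":0,"y":0,"z":0,"rx":0,"ry":0,"rz":-0.051,"fingers":-1},{"x":0,"y":0,"z":0,"rx":0,"ry":0,"rz":-0.051,"fingers":-1},{"x":0,"y":0,"z":0,"rx":0,"ry":0,"rz":-0.051,"fingers":-1},{"x":0,"y":0,"z":0,"rx":0,"ry":0,"rz":-0.051,"fingers":-1}]'
python3 - <<'E'
from h import *
S=r.snapshot("scene")
cv2.imwrite("pics/p5.png",cv2.resize(S["pixels"][160:240,220:320,::-1],None,fx=6,fy=6,interpolation=cv2.INTER_CUBIC))
print(r.get_obs()["position"])
E
```

```text
t: 14.1
position: [0.5147, 0.0534, 0.1853]
tcp_rot: [[0.262, 0.965, 0.01], [0.965, -0.262, 0.002], [0.004, 0.009, -1.0]]
contact_force: [1.0, 0.2, -1.0]
width: 0.0323
grasp_force: 0.0
t: 14.77
position: [0.5813, 0.0833, 0.1793]
tcp_rot: [[0.955, 0.295, -0.001], [0.295, -0.955, -0.0], [-0.001, 0.0, -1.0]]
contact_force: [-0.0, -1.1, -0.5]
width: 0.0848
grasp_force: 0.0
t: 15.1
position: [0.5812, 0.0834, 0.1793]
tcp_rot: [[1.0, -0.016, -0.001], [-0.016, -1.0, -0.001], [-0.001, 0.001, -1.0]]
contact_force: [0.3, -0.1, 0.8]
width: 0.0938
grasp_force: 0.0
[0.5812394  0.08348953 0.1794366 ]
```

View pics/p5.png

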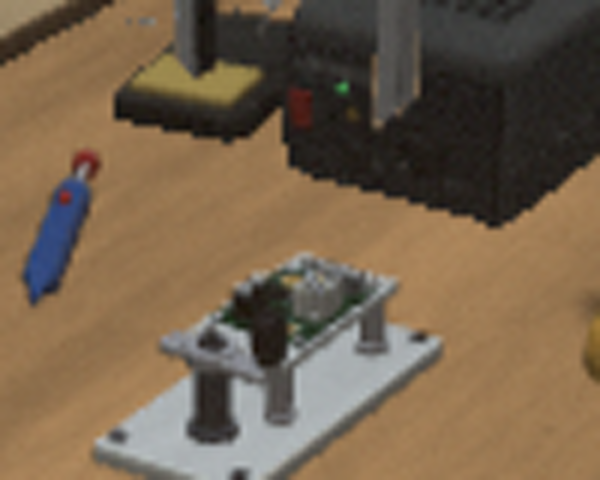

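The clamp is open: the knob is at (268,335) and the tongue points away at (170,345). The fingers hang centred over the module, so I'll descend and grip.

```bash
python3 -m pendant '[{"x":0,"y":0,"z":-0.07,"rx":0,"ry":0,"rz":0.0005,"fingers":-1},{"x":0,"y":0,"z":-0.14,"rx":0,"ry":0,"rz":0.0005,"fingers":-1},{"x":0,"y":0,"z":-0.2,"rx":0,"ry":0,"rz":0.0005,"fingers":-1},{"x":0,"y":0,"z":-0.24,"rx":0,"ry":0,"rz":0.0005,"fingers":-1},{"x":0,"y":0,"z":-0.258,"rx":0,"ry":0,"rz":0.0005,"fingers":-1},{"x":0,"y":0,"z":-0.258,"rx":0,"ry":0,"rz":0.0005,"fingers":-1},{"x":0,"y":0,"z":-0.258,"rx":0,"ry":0,"rz":0.0005,"fingers":0.2},{"x":0,"y":0,"z":-0.258,"rx":0,"ry":0,"rz":0.0005,"fingers":0.2}]' 30
python3 -m pendant '[{"x":0,"y":0,"z":0,"rx":0,"ry":0,"rz":0,"fingers":1},{"x":0,"y":0,"z":0,"rx":0,"ry":0,"rz":0,"fingers":1},{"x":0,"y":0,"z":0,"rx":0,"ry":0,"rz":0,"fingers":1},{"x":0,"y":0,"z":0,"rx":0,"ry":0,"rz":0,"fingers":1},{"x":0,"y":0,"z":0,"rx":0,"ry":0,"rz":0,"fingers":1}]'
```

```text
t: 15.82
position: [0.5827, 0.0836, 0.0523]
tcp_rot: [[1.0, -0.01, 0.003], [-0.01, -1.0, 0.0], [0.003, -0.0, -1.0]]
contact_force: [0.5, 0.2, -0.0]
width: 0.0841
grasp_force: 0.0
t: 16.23
position: [0.5819, 0.0834, 0.0516]
tcp_rot: [[1.0, -0.01, 0.001], [-0.01, -1.0, 0.0], [0.001, -0.0, -1.0]]
contact_force: [-0.6, -0.4, 3.7]
width: 0.0553
grasp_force: 30.0
```

```bash
python3 -m pendant '[{"x":0,"y":0,"z":0.008,"rx":0,"ry":0,"rz":0,"fingers":1},{"x":0,"y":0,"z":0.016,"rx":0,"ry":0,"rz":0,"fingers":1},{"x":0,"y":0,"z":0.026,"rx":0,"ry":0,"rz":0,"fingers":1},{"x":0,"y":0,"z":0.04,"rx":0,"ry":0,"rz":0,"fingers":1},{"x":0,"y":0,"z":0.06,"rx":0,"ry":0,"rz":0,"fingers":1},{"x":0,"y":0,"z":0.08,"rx":0,"ry":0,"rz":0,"fingers":1},{"x":0,"y":0,"z":0.1,"rx":0,"ry":0,"rz":0,"fingers":1},{"x":0,"y":0,"z":0.12,"rx":0,"ry":0,"rz":0,"fingers":1}]'
python3 -m pendant '[{"x":0,"y":0,"z":0.02,"rx":0,"ry":0,"rz":0,"fingers":1},{"x":0,"y":0,"z":0.04,"rx":0,"ry":0,"rz":0,"fingers":1},{"x":0,"y":0,"z":0.06,"rx":0,"ry":0,"rz":0,"fingers":1},{"x":0,"y":0,"z":0.075,"rx":0,"ry":0,"rz":0,"fingers":1},{"x":0,"y":0,"z":0.08,"rx":0,"ry":0,"rz":0,"fingers":1},{"x":0,"y":0,"z":0.08,"rx":0,"ry":0,"rz":0,"fingers":1},{"x":0,"y":0,"z":0.08,"rx":0,"ry":0,"rz":0,"fingers":1},{"x":0,"y":0,"z":0.08,"rx":0,"ry":0,"rz":0,"fingers":1}]'
python3 -m pendant '[{"x":0,"y":0,"z":0,"rx":0,"ry":0,"rz":0,"fingers":1},{"x":0,"y":0,"z":0,"rx":0,"ry":0,"rz":0,"fingers":1},{"x":0,"y":0,"z":0,"rx":0,"ry":0,"rz":0,"fingers":1},{"x":0,"y":0,"z":0,"rx":0,"ry":0,"rz":0,"fingers":1},{"x":0,"y":0,"z":0,"rx":0,"ry":0,"rz":0,"fingers":1},{"x":0,"y":0,"z":0,"rx":0,"ry":0,"rz":0,"fingers":1}]'
python3 - <<'E'
from h import *
S=r.snapshot("scene")
cv2.imwrite("pics/p6.png",cv2.resize(S["pixels"][140:270,215:385,::-1],None,fx=4.4,fy=4.4,interpolation=cv2.INTER_CUBIC))
E
```

```text
t: 16.9
position: [0.5817, 0.0835, 0.1124]
tcp_rot: [[1.0, -0.01, 0.001], [-0.01, -1.0, 0.0], [0.001, -0.0, -1.0]]
contact_force: [-0.2, 0.7, -2.3]
width: 0.0552
grasp_force: 30.0
t: 17.57
position: [0.5811, 0.0834, 0.1504]
tcp_rot: [[1.0, -0.01, -0.001], [-0.01, -1.0, -0.0], [-0.001, 0.0, -1.0]]
contact_force: [-0.5, -0.7, -3.1]
width: 0.0555
grasp_force: 30.0
t: 18.07
position: [0.5815, 0.0834, 0.1509]
tcp_rot: [[1.0, -0.01, -0.0], [-0.01, -1.0, -0.0], [-0.0, 0.0, -1.0]]
contact_force: [0.3, 0.7, -1.6]
width: 0.0555
grasp_force: 30.0
```

View pics/p6.png

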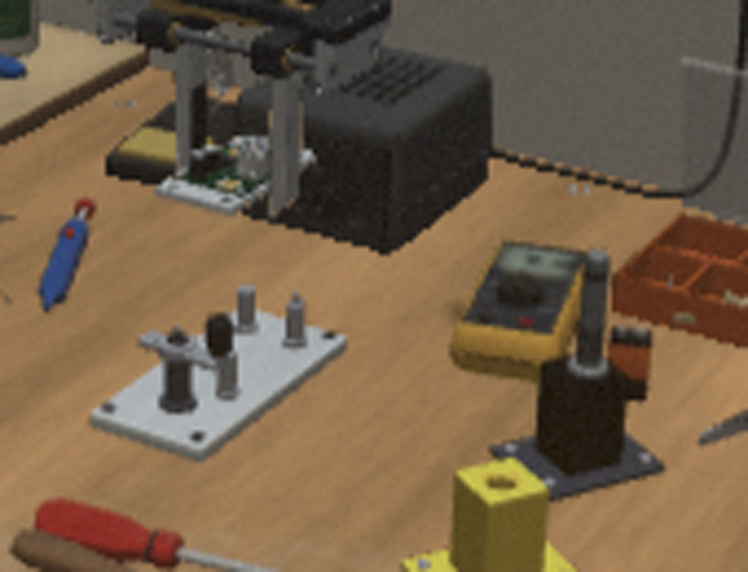

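The module hangs level in the fingers at (235,175), about 10 cm up. The clamp is open, with the knob at (218,335), and the prod is home in the black stand at (592,370).

```bash
python3 -c "
from plant import r
print(r.job_done())"
```

```text
the job is handed in; nothing more can be done
None
```

I handed the job in with the prod touched on both pads and back in its stand, the clamp open, and the module held level about 10 cm above its seat; the verdict was not shown to me.

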